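# Seat the proud tube and start the block heater

## Task

One of the four capped tubes in the block heater stands higher than the others. With the fingertips, gently press its cap straight down until the tube is fully home, level with the others, then press the round start key on the heater's front deck all the way down and let it come back up. Do not lift anything, and leave the other tubes, the two square keys and the things around the heater alone.

Things in the scene. Friction and masses are not known exactly. Their poses are not given: they have to be found in the camera images.
- heater: fixed block heater, white housing 230 (x) x 190 mm (y), deck 85 mm high; origin: centre of its underside, z up, key deck towards its -x. Its aluminium block, top 95 mm high, holds four tubes at heater x = 0 and 65 mm, y = -32.5 and +32.5 mm. Three keys in a row at heater x = -82 mm, y = -58, 0 and +58 mm. Any tube may be in any well and any key at any of the places.
- high_tube: the tube that stands 20 to 28 mm too high: clear, 29 mm across, blue cap 34 mm across, flat on top. Origin on its axis, 95 mm above the table when fully home; cap top 37 mm above the origin (132 mm above the table when home). It slides straight up and down, stays where it is left, resists with about 4 N of friction and meets a hard stop when home.
- tube_b: one of the three other tubes: same 34 mm cap and size as high_tube, already fully down. Origin on the tube's axis at the level of its rim on the block's top face, 95 mm above the table; flat cap top 37 mm above the origin. To be left alone.
- tube_c: one of the three other tubes: same 34 mm cap and size as high_tube, already fully down. Origin on the tube's axis at the level of its rim on the block's top face, 95 mm above the table; flat cap top 37 mm above the origin. To be left alone.
- tube_d: one of the three other tubes: same 34 mm cap and size as high_tube, already fully down. Origin on the tube's axis at the level of its rim on the block's top face, 95 mm above the table; flat cap top 37 mm above the origin. To be left alone.
- start (a joint): travel of the round start key: 0 = up, 0.005 m = fully down. Spring return: 1.4 N to begin moving, 4.9 N fully down.
- start_top (a point): centre of the top face of the round start key: plain black disc 34 mm across, top 97 mm above the table when up, 12 mm above the deck (still 7 mm above it when fully down). The only round key.
- square_a: one of the two square keys: 20 x 20 mm, plain black, same height as the start key; top face 10 mm above the origin (centre of its underside). To be left alone.
- square_b: one of the two square keys: 20 x 20 mm, plain black, same height as the start key; top face 10 mm above the origin (centre of its underside). To be left alone.
- micro_rack: loose black rack of small tubes, 93 x 128 mm, 52 mm high, beside the heater's +y side; origin centre of the underside. To be left alone.
- reagent: loose amber reagent bottle, 60 mm across, 125 mm high, beside the heater's -y side; origin centre of the underside. To be left alone.
- tip_box: loose box of pipette tips, 80 x 115 mm, 70 mm high, beside the heater's -y side towards the back; origin centre of the underside. To be left alone.

How it is judged:
By the outcome, as a careful person would: the job done as asked, in the order asked, and still so for the second after the job is handed in, with the robot touching nothing.
It also fails if it takes over 51 s, if anything falls off the work surface, if the arm or the gripper's body presses on something with over 40 N, if the wrist force passes 120 N, or if a joint passes its speed limit or range.

## Robot

A 6-joint arm with a two-finger parallel gripper is mounted at the origin on the work surface. World frame = base frame: x ahead of the robot, y to its left, z up, the work surface at z = 0. Lengths are in m, angles in rad, forces in N, time in s.
With the tool pointing down it reaches from about 0.35 to 0.775 m from the base axis. Payload 7.3 kg.
Tool frame: the origin (TCP) lies at the centre of the arm's flange, where the gripper is bolted on; the fingertips stand 178 mm ahead of it and the grasp point (between the pads) lies robot.pinch_z ahead of it (robot.pinch_z is the distance from the TCP to the grasp point, in m); x points along the fingers, z is the direction in which the jaws open and shut, and the axes are right-handed (so a half turn about x gives the same grasp; the last joint's range is limited). The gripper opens to 92 mm and grips with 3 to 60 N. Pads are 19 mm wide; open, the fingers measure 130 mm over their backs; the gripper's body (75 mm by 190 mm) begins 47 mm behind the grasp point.
Start: joints at [1.117, 0.342, 1.524, -0, 1.275, -0.146], TCP at [0.159, 0.5, 0.405] pointing down, gripper open.
Joint ranges: [-2.53, 2.53], [-0.77, 2.02], [0.04, 2.7], [-1, 4.14], [0.28, 2.66], [-3.11, 3.11]. Speed limits (rad/s): [2.57, 2.57, 3.14, 3.14, 3.14, 3.14].

## Interface

Orientations are given as [roll, pitch, yaw] about the fixed x, y, z axes, in that order (R = Rz(yaw) Ry(pitch) Rx(roll)).
In Python, from cell import robot gives the robot as it stands.
- The arm moves only by the shell command python3 -m jog 'ROWS' [FORCE]. ROWS is JSON, a list of rows, each an object of numbers: "fingers": the closure, from 0 (fully open) to 1 (shut); "x", "y", "z": the shift along the tool's x, y, z in cm; "spin": the turn about the tool's x in degrees. A call has 1 to 5 rows; each row is the pose to reach, as a shift and turn from the pose commanded when the call began, along the tool's axes at that moment; what a row does not reach only later rows make up. A row lasts 1/8 s, in which the tool goes at most 62.5 mm and 10.7 degrees, less where a joint would pass 70% of its speed; a pose out of reach is approached as far as the arm can. A call with a gripper value outside its range is refused whole. The fingers move at their own pace and stop on an object; FORCE is the grip in N (left out, the last holds). Time passes only in rows, so rows that repeat a pose let the fingers close. It gives the time, the measured TCP pose, the force and the opening at its end, in the units of the state.
- robot.observe(): the state, without advancing time (a new reading comes with each control period).
- robot.read_camera(name): name is "scene" or "side" or "wrist"; returns a dict with "color" (480x640x3 uint8, red, green, blue), "mtx" (3x3 intrinsics, pixels), "view" (4x4, takes a point from world to camera coordinates); the wrist camera has in their place "T_tool_cam" (4x4, takes a point from camera to tool coordinates, whose origin is the TCP and whose axes are the tool frame's). Camera axes: x right, y down, z forward; pixel columns grow to the right and rows downward; lengths in m; the calibration is good to about 2 mm. A picture is of the moment at which its call begins: read the wrist's pose just before it. There is no depth.
- robot.hand_in(): hands the job in, once; it reports no verdict.
Trained networks look in a picture, given as the dict that the camera call returned (one of the last four; its "shot" number tells which), for a name from the list of things; names that differ only in an ending like _2 or _b are one class to them, and where a whole thing is asked for, a point or a joint stands for the part that bears it (a point fixed in the world has none). Each returns a list of dicts, best first, with "conf" (0 to 1); they miss things now and then, are a little off and sometimes report something else, mostly with a low value. They report only what shows in the picture. A call takes as long as a camera call.
- robot.look_for(target, picture): "xy" ([column, row] in pixels, amid what is visible of it).
The state is a dict: "time": time; "qpos": joint angles; "qvel": joint speeds; "joint_efforts": joint torques, N m; "tool_pos": TCP position; "tool_rot": TCP orientation; "contact_force": force on the tool from outside, world axes, zero at the start; "torque": the same for the moment, N m; "opening": finger opening in m.
Only numpy, scipy, OpenCV 4.12 (cv2) and the standard library are available. Lean on these libraries where they do the work, as an engineer would, in place of code of your own. Each camera call takes 0.05 s, during which the arm holds its last target. There are 200 camera calls.

## Working session

There is one attempt and no reset: what is moved stays moved. The work goes in short steps, Python scripts to look and compute and a shell command to move; the robot and the scene stay as the last step left them, time stands still between calls to the robot, and variables do not carry over. Pictures are saved under pics/ and viewed, on a budget of 10 in all, crops included, one or two more only if the job needs it, and the job is handed in when it is done.

```bash
mkdir -p pics; ls; python3 - <<'E'
from cell import robot
import cv2,numpy as np
print(robot.observe(), robot.pinch_z)
ims=[]
for n in ["scene","side"]:
    p=robot.read_camera(n); ims.append(p["color"])
    print(n,p["mtx"].tolist(),np.round(p["view"],4).tolist())
    for t in ["heater","high_tube","tube_b","start_top","square_a"]:
        print(t,[(np.round(d["xy"],1).tolist(),round(d["conf"],2)) for d in robot.look_for(t,p)][:5])
    cv2.imwrite(f"pics/{n}1.png",p["color"][:,:,::-1])
E
```

```text
pics
{'time': 0.0, 'qpos': array([ 1.11698378e+00,  3.42745571e-01,  1.52502212e+00, -1.21139233e-05,
        1.27540187e+00, -1.45973407e-01]), 'qvel': array([-0.00015034,  0.00052454, -0.0006431 , -0.00071316,  0.00020541,
       -0.00026735]), 'joint_efforts': array([-3.39857143e-04, -4.31257796e+01, -2.44218367e+01,  7.17212283e-02,
        5.60529891e-02, -1.17321433e-04]), 'tool_pos': array([0.15898295, 0.50020929, 0.40403111]), 'tool_rot': array([ 3.00296494,  1.56921938, -2.01725964]), 'contact_force': array([-0.06219185,  0.74871515,  0.00447496]), 'torque': array([ 0.04993533, -0.01348694,  0.03354896]), 'opening': 0.09165812956488825} 0.1592
scene [[464.1245559180176, 0.0, 314.9977171733151], [0.0, 464.1245559180176, 239.158633917425], [0.0, 0.0, 1.0]] [[-0.0724, 0.9973, -0.0152, 0.0023], [0.6164, 0.0328, -0.7867, -0.2911], [-0.7841, -0.0663, -0.6171, 1.4542], [0.0, 0.0, 0.0, 1.0]]
heater [([290.6, 262.6], 0.84)]
high_tube [([302.7, 219.2], 0.88)]
tube_b [([275.8, 214.9], 0.68), ([290.4, 242.8], 0.55)]
start_top []
square_a [([282.6, 203.1], 0.59)]
side [[544.6099507848813, 0.0, 321.1132748061144], [0.0, 544.6099507848813, 229.6278197127404], [0.0, 0.0, 1.0]] [[0.9371, -0.3487, 0.0181, -0.5522], [-0.2298, -0.6549, -0.7199, 0.2144], [0.2629, 0.6704, -0.6938, 0.7696], [0.0, 0.0, 0.0, 1.0]]
heater [([311.1, 285.2], 0.66)]
high_tube [([310.9, 216.0], 0.72), ([258.1, 220.6], 0.44)]
tube_b [([349.2, 224.9], 0.96), ([354.8, 251.5], 0.92), ([310.5, 252.6], 0.7)]
start_top [([256.5, 246.0], 0.81), ([349.7, 222.3], 0.56)]
square_a [([256.2, 273.4], 0.63), ([255.1, 223.3], 0.51)]
```

View pics/scene1.png

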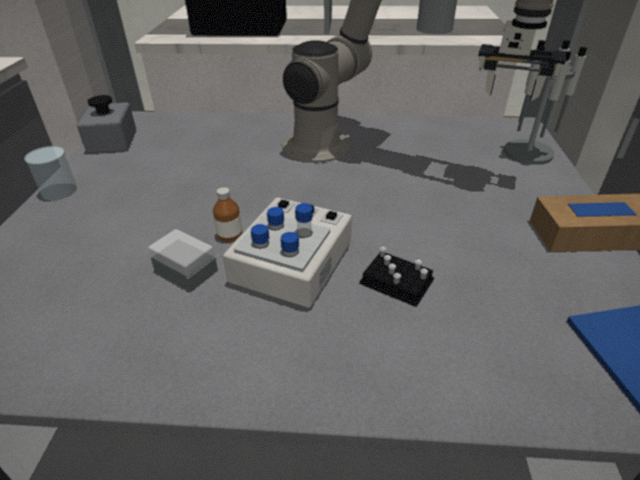

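View pics/side1.png

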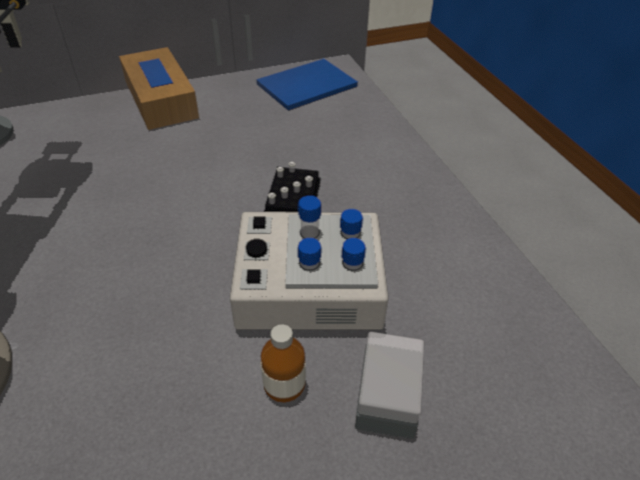

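The scene and side pictures show the high tube in the well at heater x=0, y=+32.5, at (302,219) in scene and (310,210) in side. The round key is the middle one, at (256,248) in side. Next I'll fit the heater pose.

```bash
cat > h.py <<'E'
import numpy as np
from scipy.optimize import least_squares
from scipy.spatial.transform import Rotation as R
from cell import robot
def proj(P,K,V):
    c=(V[:3,:3]@np.asarray(P).T).T+V[:3,3]; u=(K@c.T).T; return u[:,:2]/u[:,2:]
def world(h,p):
    c,s=np.cos(h[2]),np.sin(h[2]); return np.array([h[0]+c*p[0]-s*p[1],h[1]+s*p[0]+c*p[1],p[2]])
def delta(target_tip, yaw=None, tip=.178):
    """jog shifts (cm) in tool axes to put fingertips centre at target (world)"""
    o=robot.observe(); M=R.from_euler('xyz',o['tool_rot']).as_matrix()
    d=M.T@(np.asarray(target_tip)-(o['tool_pos']+M[:,0]*tip))
    return np.round(d*100,2), M.round(3), o
E
python3 - <<'E'
from h import *
S={"side":{(-82,0,97):(256.5,247),(-82,58,97):(259,223),(-82,-58,97):(254,275),(65,32.5,132):(351,216),(65,-32.5,132):(354,246),(0,-32.5,132):(310,246)},
"scene":{(-82,-58,97):(283.5,204),(-82,58,97):(331.5,215),(0,-32.5,132):(275.5,212),(65,-32.5,132):(260,229),(65,32.5,132):(290,237.5)}}
cam={n:robot.read_camera(n) for n in S}
def res(h,names=S):
    return np.concatenate([(proj([world(h,np.array(k)/1e3) for k in S[n]],cam[n]["mtx"],cam[n]["view"])-np.array(list(S[n].values()))).ravel() for n in names])
for names in (["side"],["scene"],list(S)):
    r=least_squares(res,[.5,0,0],args=(names,),loss="soft_l1"); print(names,r.x.round(4),res(r.x,names).round(1))
h=r.x; np.save("h.npy",h)
for z in (.152,.156,.16):
    w=world(h,(0,.0325,z)); print(z,w.round(4),proj([w],cam["side"]["mtx"],cam["side"]["view"]),proj([w],cam["scene"]["mtx"],cam["scene"]["view"]))
print("key",world(h,(-.082,0,.097)))
print(delta(world(h,(0,.0325,.26))))
E
```

```text
['side'] [ 0.5622 -0.0171 -0.3341] [-0.3  0.1 -0.5 -1.7 -0.3  0.6  0.7 -0.2  0.5 -0.  -0.1  0.1]
['scene'] [ 0.5644 -0.01   -0.3438] [ 0.  -1.   0.4 -0.5 -0.1 -0.  -0.3  0.8 -0.   0.3]
['side', 'scene'] [ 0.5629 -0.0143 -0.3316] [-0.3 -1.2 -0.6 -2.8 -0.3 -0.8  0.4 -1.5  0.3 -1.5 -0.3 -1.3 -2.4 -1.4
 -1.8 -1.2 -2.1 -0.4 -2.   0.4 -1.7 -0.3]
0.152 [0.5734 0.0165 0.152 ] [[309.36075958 204.88100207]] [[302.18844475 210.24818244]]
0.156 [0.5734 0.0165 0.156 ] [[309.36915417 202.89243691]] [[302.1225313  208.55970841]]
0.16 [0.5734 0.0165 0.16  ] [[309.37760555 200.89041876]] [[302.05625818 206.86202123]]
key [0.48532793 0.01244058 0.097     ]
(array([ -3.33, -54.15, -33.56]), array([[ 0.   , -0.953,  0.303],
       [ 0.   ,  0.303,  0.953],
       [-1.   , -0.   ,  0.   ]]), {'time': 0.7, 'qpos': array([ 1.11697850e+00,  3.41971282e-01,  1.52411695e+00,  1.77153468e-06,
        1.27541522e+00, -1.46023130e-01]), 'qvel': array([-9.26361803e-04,  1.07002625e-04, -4.55432530e-04,  1.36399794e-03,
        7.71615836e-05, -1.64486712e-03]), 'joint_efforts': array([ 5.25541564e-04, -4.31024086e+01, -2.44450557e+01,  7.17292959e-02,
        4.83933336e-02, -5.35153822e-05]), 'tool_pos': array([0.15903869, 0.50032155, 0.4047495 ]), 'tool_rot': array([-0.12702547,  1.57070711,  1.13597565]), 'contact_force': array([ 0.79127577, -0.97972569, -0.00964566]), 'torque': array([ 0.00792203, -0.01740314,  0.04696155]), 'opening': 0.09214530663862415})
```

```bash
python3 -m jog '[{"fingers":1,"x":-5,"y":-54,"z":-33.5},{"fingers":1,"x":-5,"y":-54,"z":-33.5},{"fingers":1,"x":-5,"y":-54,"z":-33.5},{"fingers":1,"x":-5,"y":-54,"z":-33.5},{"fingers":1,"x":-5,"y":-54,"z":-33.5}]' 20; python3 -c "
from h import *
h=np.load('h.npy');print(delta(world(h,(0,.0325,.28)))[0])"
```

```text
[ -5.33 -54.15 -33.56]$[0]: bad value
```

```bash
python3 -m jog '[{"fingers":1,"x":-5,"y":-54,"z":-33.5,"spin":0},{"fingers":1,"x":-5,"y":-54,"z":-33.5,"spin":0},{"fingers":1,"x":-5,"y":-54,"z":-33.5,"spin":0},{"fingers":1,"x":-5,"y":-54,"z":-33.5,"spin":0},{"fingers":1,"x":-5,"y":-54,"z":-33.5,"spin":0}]' 20; python3 -c "
from h import *
h=np.load('h.npy');print(delta(world(h,(0,.0325,.28)))[0])"
```

```text
time: 1.32
tool_pos: [0.3625, 0.2619, 0.4297]
tool_rot: [-0.676, 1.57, 0.587]
contact_force: [0.5, 0.8, 0.3]
opening: 0.0469
[ -2.83 -27.52 -17.02]
```

```bash
python3 -m jog '[{"fingers":1,"x":-3,"y":-27.5,"z":-17,"spin":0},{"fingers":1,"x":-3,"y":-27.5,"z":-17,"spin":0},{"fingers":1,"x":-3,"y":-27.5,"z":-17,"spin":0},{"fingers":1,"x":-3,"y":-27.5,"z":-17,"spin":0},{"fingers":1,"x":-3,"y":-27.5,"z":-17,"spin":0}]'; python3 -m jog '[{"fingers":1,"x":0,"y":0,"z":0,"spin":0},{"fingers":1,"x":0,"y":0,"z":0,"spin":0}]'
python3 - <<'E'
from h import *
import cv2
h=np.load('h.npy')
t=world(h,(0,.0325,.28)); d,M,o=delta(t); print(d,M.tolist(),o['tool_pos'])
p=robot.read_camera('wrist'); T=np.array(p['T_tool_cam'])
W=np.eye(4);W[:3,:3]=R.from_euler('xyz',o['tool_rot']).as_matrix();W[:3,3]=o['tool_pos']
V=np.linalg.inv(W@T); np.savez('w1.npz',V=V,K=p['mtx'])
pts={'high':(0,.0325,.156),'b':(0,-.0325,.132),'c':(.065,.0325,.132),'d':(.065,-.0325,.132),'key':(-.082,0,.097),'s+':(-.082,.058,.097),'s-':(-.082,-.058,.097)}
im=p['color'][:,:,::-1].copy()
for n,q in pts.items():
    uv=proj([world(h,q)],p['mtx'],V)[0]; print(n,uv.round(1)); cv2.circle(im,tuple(int(v) for v in uv),3,(0,0,255),-1)
for n in ['high_tube','tube_b','start_top','square_a']: print(n,[(np.round(e["xy"],1).tolist(),round(e["conf"],2)) for e in robot.look_for(n,p)][:4])
cv2.imwrite('pics/w1.png',im)
E
```

```text
time: 1.95
tool_pos: [0.5653, 0.0257, 0.4584]
tool_rot: [-0.72, 1.57, 0.543]
contact_force: [0.1, 0.1, -0.9]
opening: 0.0009
time: 2.2
tool_pos: [0.564, 0.0276, 0.4577]
tool_rot: [1.391, 1.57, 2.654]
contact_force: [-0.0, 0.1, -0.7]
opening: 0.0005
[-0.04 -1.26 -0.78] [[-0.001, -0.953, 0.303], [0.001, 0.303, 0.953], [-1.0, 0.001, 0.0]] [0.56402429 0.02757685 0.45766307]
high [310.9 240.2]
b [238.8 230.5]
c [310.3 298.1]
d [241.6 296.5]
key [278.8 135.6]
s+ [341.5 137.2]
s- [215.9 134. ]
high_tube [([278.8, 135.3], 0.63), ([311.5, 236.7], 0.6)]
tube_b [([244.4, 224.9], 0.85), ([248.2, 279.6], 0.67), ([316.8, 271.2], 0.37)]
start_top [([276.5, 138.8], 0.79), ([282.0, 188.6], 0.58)]
square_a [([220.3, 134.6], 0.97), ([341.5, 139.6], 0.77)]
```

View pics/w1.png

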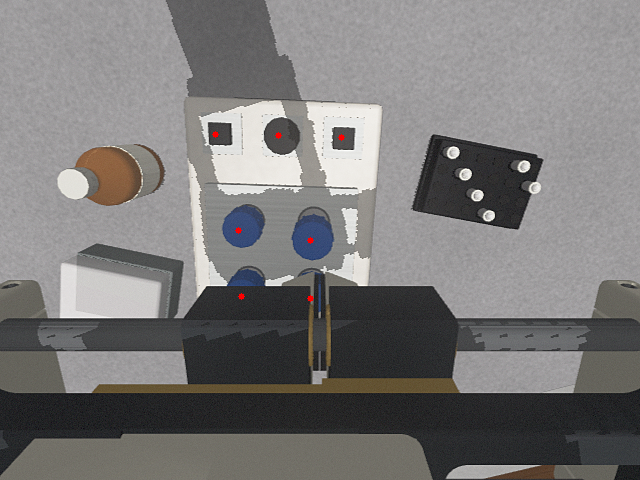

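Wrist view: the predicted points lie 2–4 px off. The round key is at (281,136), the squares at (220,133) and (343,138), the high cap top at about (313,238) and cap b at about (243,227). I'll refit with these.

```bash
python3 - <<'E'
from h import *
h0=np.load('h.npy'); w=np.load('w1.npz')
S={(-82,0):(281.5,136),(-82,58):(343.5,138),(-82,-58):(220,133.5)}
f=lambda h:(proj([world(h,np.array([*k,97])/1e3) for k in S],w['K'],w['V'])-np.array(list(S.values()))).ravel()
h=least_squares(f,h0).x; print(h,f(h).round(1)); h[2]=(h[2]+h0[2])/2
hm=(h+h0)/2; np.save('h2.npy',hm); print(hm)
for z in(.132,.152,.16):print(z,proj([world(h,(0,.0325,z)),world(h,(0,-.0325,z))],w['K'],w['V']).round(1).tolist())
print(delta(world(h,(0,.0325,.175)))[0],delta(world(hm,(0,.0325,.175)))[0],"key",delta(world(h,(-.082,0,.115)))[0],delta(world(hm,(-.082,0,.115)))[0])
E
```

```text
[ 0.56362806 -0.01253813 -0.3422824 ] [ 0.2 -0.1  0.9  0.1 -1.1  0.1]
[ 0.56324398 -0.01339788 -0.33429566]
0.132 [[313.6, 232.6], [240.9, 230.5]]
0.152 [[313.2, 239.2], [235.9, 237.0]]
0.16 [[313.1, 242.1], [233.7, 239.9]]
[10.55 -1.33 -0.68] [10.55 -1.31 -0.77] key [16.54  6.97 -3.68] [16.54  6.98 -3.79]
```

```bash
python3 -m jog '[{"fingers":1,"x":4,"y":-1.3,"z":-0.7,"spin":0},{"fingers":1,"x":8,"y":-1.3,"z":-0.7,"spin":0},{"fingers":1,"x":10.5,"y":-1.3,"z":-0.7,"spin":0},{"fingers":1,"x":10.5,"y":-1.3,"z":-0.7,"spin":0},{"fingers":1,"x":10.5,"y":-1.3,"z":-0.7,"spin":0}]'; python3 - <<'E'
from h import *
import cv2
h=np.load('h2.npy'); d,M,o=delta(world(h,(0,.0325,.132))); print(d)
a=robot.read_camera('side')['color'][150:310,210:410]; b=robot.read_camera('scene')['color'][140:300,200:400]
cv2.imwrite('pics/s2.png',cv2.resize(np.hstack([a,b]),None,fx=2,fy=2,interpolation=cv2.INTER_CUBIC)[:,:,::-1])
E
```

```text
time: 3.08
tool_pos: [0.5747, 0.0173, 0.3545]
tool_rot: [-1.332, 1.569, -0.068]
contact_force: [0.3, -0.1, 0.6]
opening: 0.0009
[ 4.45  0.13 -0.04]
```

View pics/s2.png

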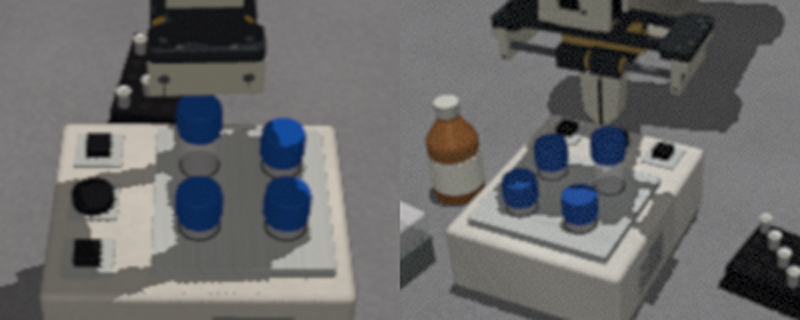

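The fingertips are above the high cap, at about (603,122) against the cap top at (609,135) in the scene crop, which matches the predicted pixel. Now I'll descend.

```bash
python3 -m jog '[{"fingers":1,"x":0.8,"y":0.1,"z":0,"spin":0},{"fingers":1,"x":1.4,"y":0.1,"z":0,"spin":0},{"fingers":1,"x":1.7,"y":0.1,"z":0,"spin":0},{"fingers":1,"x":2,"y":0.1,"z":0,"spin":0},{"fingers":1,"x":2.3,"y":0.1,"z":0,"spin":0}]'; python3 -m jog '[{"fingers":1,"x":0.3,"y":0,"z":0,"spin":0},{"fingers":1,"x":0.6,"y":0,"z":0,"spin":0},{"fingers":1,"x":0.9,"y":0,"z":0,"spin":0},{"fingers":1,"x":1.2,"y":0,"z":0,"spin":0},{"fingers":1,"x":1.5,"y":0,"z":0,"spin":0}]';
```

```text
time: 3.8
tool_pos: [0.5734, 0.0172, 0.3302]
tool_rot: [1.686, 1.57, 2.949]
contact_force: [-3.0, 0.4, 3.9]
opening: 0.0004
time: 4.42
tool_pos: [0.5735, 0.0172, 0.3149]
tool_rot: [0.922, 1.571, 2.185]
contact_force: [-2.9, -0.1, 3.7]
opening: 0.0004
```

```bash
python3 -m jog '[{"fingers":1,"x":0.1,"y":0,"z":0,"spin":0},{"fingers":1,"x":0.2,"y":0,"z":0,"spin":0},{"fingers":1,"x":0.3,"y":0,"z":0,"spin":0},{"fingers":1,"x":0.35,"y":0,"z":0,"spin":0},{"fingers":1,"x":0.4,"y":0,"z":0,"spin":0}]'; python3 -m jog '[{"fingers":1,"x":0.05,"y":0,"z":0,"spin":0},{"fingers":1,"x":0.05,"y":0,"z":0,"spin":0}]'
```

```text
time: 5.05
tool_pos: [0.5736, 0.0172, 0.3111]
tool_rot: [-1.066, 1.57, 0.197]
contact_force: [-3.0, 0.8, 3.4]
opening: 0.0006
time: 5.3
tool_pos: [0.5736, 0.0172, 0.3106]
tool_rot: [-0.851, 1.571, 0.412]
contact_force: [-2.9, 0.8, 2.3]
opening: 0.0004
```

```bash
python3 -m jog '[{"fingers":1,"x":0.05,"y":0,"z":0,"spin":0},{"fingers":1,"x":0.1,"y":0,"z":0,"spin":0},{"fingers":1,"x":0.1,"y":0,"z":0,"spin":0}]'; python3 -m jog '[{"fingers":1,"x":0.05,"y":0,"z":0,"spin":0},{"fingers":1,"x":0.05,"y":0,"z":0,"spin":0}]'
```

```text
time: 5.68
tool_pos: [0.5736, 0.0172, 0.3102]
tool_rot: [-1.267, 1.57, -0.004]
contact_force: [-4.4, -0.1, 7.4]
opening: 0.0005
time: 5.92
tool_pos: [0.5735, 0.0172, 0.3102]
tool_rot: [-1.355, 1.57, -0.092]
contact_force: [-5.0, 0.5, 10.4]
opening: 0.0007
```

The hard stop is reached: z stalled at 0.310 (tip 132 mm) while the force rose past 10 N. I'll retract and move over the key.

```bash
python3 -m jog '[{"fingers":1,"x":-1,"y":0,"z":0,"spin":0},{"fingers":1,"x":-3,"y":0,"z":0,"spin":0},{"fingers":1,"x":-5,"y":0,"z":0,"spin":0},{"fingers":1,"x":-5,"y":0,"z":0,"spin":0}]'; python3 - <<'E'
from h import *
h=np.load('h2.npy'); print(delta(world(h,(-.082,0,.15)))[0])
E
```

```text
time: 6.42
tool_pos: [0.5741, 0.0171, 0.3606]
tool_rot: [-1.342, 1.566, -0.079]
contact_force: [-0.5, 0.1, -0.7]
opening: 0.0006
[ 3.22  8.4  -3.04]
```

```bash
python3 -m jog '[{"fingers":1,"x":0,"y":4.2,"z":-1.5,"spin":0},{"fingers":1,"x":0,"y":8.4,"z":-3,"spin":0},{"fingers":1,"x":1.5,"y":8.4,"z":-3,"spin":0},{"fingers":1,"x":3.2,"y":8.4,"z":-3,"spin":0},{"fingers":1,"x":3.2,"y":8.4,"z":-3,"spin":0}]'; python3 - <<'E'
from h import *
import cv2
h=np.load('h2.npy'); d,M,o=delta(world(h,(-.082,0,.097))); print(d)
a=robot.read_camera('side')['color'][150:310,210:410]; b=robot.read_camera('scene')['color'][140:300,200:400]
cv2.imwrite('pics/s3.png',cv2.resize(np.hstack([a,b]),None,fx=2,fy=2,interpolation=cv2.INTER_CUBIC)[:,:,::-1])
E
```

```text
time: 7.05
tool_pos: [0.484, 0.0141, 0.3255]
tool_rot: [1.705, 1.568, 2.968]
contact_force: [0.2, -0.4, 0.5]
opening: 0.0007
[ 5.05 -0.27  0.01]
```

View pics/s3.png

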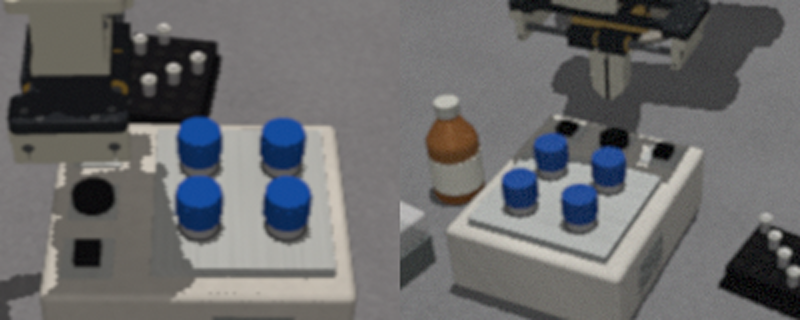

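All four caps now stand level. The round key, at (614,138) in the scene crop, is directly below the fingertips. I'll press it.

```bash
python3 -m jog '[{"fingers":1,"x":2,"y":-0.1,"z":0,"spin":0},{"fingers":1,"x":3.5,"y":-0.1,"z":0,"spin":0},{"fingers":1,"x":4.3,"y":-0.1,"z":0,"spin":0},{"fingers":1,"x":4.6,"y":-0.1,"z":0,"spin":0},{"fingers":1,"x":4.6,"y":-0.1,"z":0,"spin":0}]'; python3 - <<'E'
from h import *
h=np.load('h2.npy'); print(delta(world(h,(-.082,0,.097)))[0])
E
```

```text
time: 7.78
tool_pos: [0.4855, 0.0138, 0.2814]
tool_rot: [-1.21, 1.57, 0.053]
contact_force: [0.0, -1.0, 0.1]
opening: 0.0005
[ 0.64 -0.02 -0.02]
```

```bash
python3 -m jog '[{"fingers":1,"x":0.4,"y":0,"z":0,"spin":0},{"fingers":1,"x":0.6,"y":0,"z":0,"spin":0},{"fingers":1,"x":0.8,"y":0,"z":0,"spin":0},{"fingers":1,"x":1,"y":0,"z":0,"spin":0},{"fingers":1,"x":1.1,"y":0,"z":0,"spin":0}]'; python3 -m jog '[{"fingers":1,"x":0.05,"y":0,"z":0,"spin":0},{"fingers":1,"x":0.1,"y":0,"z":0,"spin":0},{"fingers":1,"x":0.1,"y":0,"z":0,"spin":0}]'
```

```text
time: 8.4
tool_pos: [0.4854, 0.0138, 0.2702]
tool_rot: [-1.159, 1.57, 0.104]
contact_force: [-0.7, 1.0, 5.1]
opening: 0.0006
time: 8.78
tool_pos: [0.4854, 0.0138, 0.2701]
tool_rot: [-1.377, 1.57, -0.114]
contact_force: [-3.4, 0.7, 11.9]
opening: 0.0004
```

```bash
python3 -m jog '[{"fingers":1,"x":0.05,"y":0,"z":0,"spin":0},{"fingers":1,"x":0.05,"y":0,"z":0,"spin":0}]'; python3 -m jog '[{"fingers":1,"x":0.05,"y":0,"z":0,"spin":0},{"fingers":1,"x":0.05,"y":0,"z":0,"spin":0}]'
```

```text
time: 9.02
tool_pos: [0.4853, 0.0138, 0.27]
tool_rot: [-1.382, 1.57, -0.119]
contact_force: [-5.1, -0.2, 16.6]
opening: 0.0006
time: 9.28
tool_pos: [0.4853, 0.0138, 0.2699]
tool_rot: [-1.422, 1.569, -0.159]
contact_force: [-5.4, -0.1, 20.3]
opening: 0.0004
```

The key is fully down: z stalled at 0.270 (tip 92 mm) while the force rose past 16 N. I'll retract.

```bash
python3 -m jog '[{"fingers":1,"x":-1,"y":0,"z":0,"spin":0},{"fingers":1,"x":-4,"y":0,"z":0,"spin":0},{"fingers":1,"x":-8,"y":0,"z":0,"spin":0},{"fingers":1,"x":-12,"y":0,"z":0,"spin":0},{"fingers":1,"x":-15,"y":0,"z":0,"spin":0}]';  python3 -m jog '[{"fingers":1,"x":0,"y":0,"z":0,"spin":0},{"fingers":1,"x":0,"y":0,"z":0,"spin":0},{"fingers":1,"x":0,"y":0,"z":0,"spin":0},{"fingers":1,"x":0,"y":0,"z":0,"spin":0}]'; python3 - <<'E'
from h import *
import cv2
a=robot.read_camera('side')['color'][150:310,210:410]; b=robot.read_camera('scene')['color'][140:300,200:400]
cv2.imwrite('pics/s4.png',cv2.resize(np.hstack([a,b]),None,fx=2,fy=2,interpolation=cv2.INTER_CUBIC)[:,:,::-1])
E
```

```text
time: 9.9
tool_pos: [0.4853, 0.0138, 0.4197]
tool_rot: [-1.333, 1.569, -0.07]
contact_force: [0.4, -0.4, -0.0]
opening: 0.0006
time: 10.4
tool_pos: [0.4853, 0.0137, 0.4172]
tool_rot: [1.703, 1.569, 2.966]
contact_force: [0.1, 0.1, -0.5]
opening: 0.0001
```

View pics/s4.png

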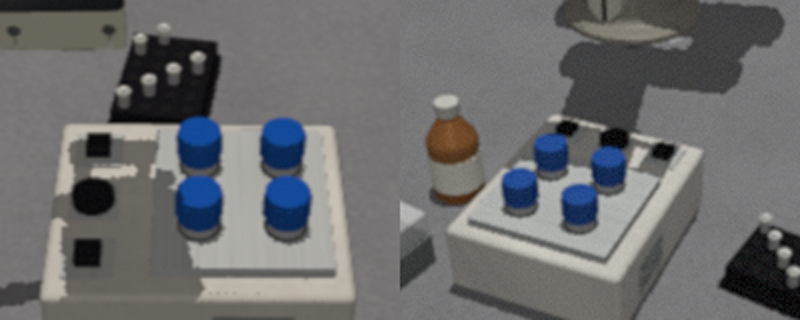

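The caps are level, the key is back up at (93,196) in the side crop, and nothing else has moved. Handing in.

```bash
python3 -c "
from cell import robot
print(robot.hand_in())"
```

```text
the job is handed in; nothing more can be done
None
```

The high tube is fully home, and the round start key was pressed all the way down and released. I handed the job in at about 10.5 s of the 51 s allowed.

- **High tube:** I pressed its cap straight down with the closed fingertips. It met the hard stop with the fingertips at 132 mm, where the force rose to about 10 N with no further travel.
- **Start key:** I then pressed the middle, round key. It stopped with the fingertips at 92 mm, its fully-down height, and the force rose to about 20 N before I let go.
- **Last checks:** The final side and scene pictures showed all four caps level and the round key back up. The other tubes, the square keys, the rack and the bottle looked undisturbed. The tip box was mostly outside these crops, but the arm did not go near it. The arm was clear, with the contact force near zero.
- **Disagreements:** The first heater pose fit was 2–4 px off in the wrist view, so I refitted it before pressing. One jog call was refused because its rows left out "spin"; nothing moved. No check failed.

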